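# Sweep loose lock nuts into the sorting tray

### The job

Three blue lock nuts lie loose on the assembly bench, among standing cable glands. With your closed fingertips, gently push all three across the bench through the open side of the yellow-walled sorting tray, until each lies flat and wholly inside it. Only push: do not grip or lift the nuts, and leave the glands and everything else as they are.

Things in the scene. Friction and masses are not known exactly. Their poses are not given: they have to be found in the camera images.
- tray: low tray fixed to the bench: three yellow walls 4 mm thick, 26 mm high, round a dark floor flush with the bench (no lip). Origin: centre of the dark floor. Inside 220 mm along its x, 130 mm along its y; walls at its -x, +x and -y sides; the whole +y side (y = +65 mm), towards the robot's left, is the open mouth. Turned up to 0.3 rad either way
- nut1: blue plastic hexagonal lock nut lying flat: 36 mm across flats (42 mm across corners), 14 mm thick, 20 to 42 g, dark round centre (solid, not a hole). Slides when pushed. Origin: centre of its underside; z up. It starts at world y between 0.02 and 0.14 m, on the open side of the tray
- nut2: blue plastic hexagonal lock nut lying flat: 36 mm across flats (42 mm across corners), 14 mm thick, 20 to 42 g, dark round centre (solid, not a hole). Slides when pushed. Origin: centre of its underside; z up. It starts at world y between 0.02 and 0.14 m, on the open side of the tray
- nut3: blue plastic hexagonal lock nut lying flat: 36 mm across flats (42 mm across corners), 14 mm thick, 20 to 42 g, dark round centre (solid, not a hole). Slides when pushed. Origin: centre of its underside; z up. It starts at world y between 0.02 and 0.14 m, on the open side of the tray
- gland1: metal cable gland with a grey cap standing upright on its thread end: 40 mm tall, widest at a hexagon 31 mm across corners, 12 to 20 mm above the bench, about 70 g. A bystander among the nuts, with any of which it may have changed places. Starts within the same y as the nuts; nuts and glands start at least 45 mm apart along world x. Origin: centre of its underside
- gland2: metal cable gland with a white cap standing upright on its thread end: 40 mm tall, widest at a hexagon 31 mm across corners, 12 to 20 mm above the bench, about 70 g. A bystander among the nuts, with any of which it may have changed places. Starts within the same y as the nuts; nuts and glands start at least 45 mm apart along world x. Origin: centre of its underside
- gauge1: black dial gauge with a white face lying on its back, 58 mm across, 18 mm thick, with a short steel stem; a bystander beyond the work. Origin: centre of its underside
- gauge2: black dial gauge with a white face lying on its back, 58 mm across, 18 mm thick, with a short steel stem; a bystander beyond the work. Origin: centre of its underside
- caliper: black caliper lying flat, 235 mm long, 11 mm thick, a bystander to the left of the work. Origin: middle of its beam's underside, x along the beam
- sleeve: green plastic sleeve standing upright, 32 mm across, 58 mm tall, a bystander to the left of the work. Origin: centre of its underside
- driver: screwdriver lying on the bench, 170 mm long, a bystander to the far left of the work. Origin: middle of its underside; x along it
There are look-alikes about, which are no part of the job. What is shaped like the nut2 but brown is not meant.

How it is judged:
By the outcome, as a careful person would: the job done as asked, in the order asked, and still so for the second after the job is handed in, with the robot touching nothing.
It also fails if it takes over 72 s, if anything falls off the work surface, if the arm or the gripper's body presses on something with over 40 N, if the wrist force passes 120 N, or if a joint passes its speed limit or range.

### The arm

A 6-joint arm with a two-finger parallel gripper is mounted at the origin on the work surface. World frame = base frame: x ahead of the robot, y to its left, z up, the work surface at z = 0. Lengths are in m, angles in rad, forces in N, time in s.
With the tool pointing down it reaches from about 0.425 to 0.925 m from the base axis. Payload 12.5 kg.
Tool frame: the origin (TCP) lies at the very end of the fingers, on their centre line; the grasp point (between the pads) lies 19 mm behind it (robot.tcp_to_grasp is the distance from the TCP to the grasp point, in m); z points along the fingers, y is the line along which they close (so a half turn about z gives the same grasp; the last joint's range is limited). The gripper opens to 85 mm and grips with 20 to 120 N. Pads are 22 mm wide; open, the fingers measure 114 mm over their backs; the gripper's body (76 mm by 85 mm) begins 54 mm behind the grasp point. The pads swing forward as they close: fully open they stand 13 mm farther back than shut.
Start: joints at [-1.335, 0.491, 1.559, -0, 1.092, -0.106], TCP at [0.21, -0.589, 0.231] pointing down, gripper open.
Joint ranges: [-3.1, 3.1], [-0.84, 2.19], [0.05, 2.79], [-1.13, 4.28], [0.06, 2.93], [-2.69, 2.69]. Speed limits (rad/s): [2.22, 2.22, 2.79, 3.14, 3.14, 3.14].

### API

Orientations are given as a unit quaternion [w, x, y, z].
In Python, from station import robot, vision gives the robot as it stands.
- The arm moves only by the tool arm_command, never from a script. Its argument "deltas" is a list of rows, each an object with "fingers": the opening, from -1 (shut) to 1 (fully open); "slide": the shift along the world's x, y, z scaled (see below), a list of three; "yaw": the turn about the world's z scaled (see below). In form: [{"fingers": fingers, "slide": [dx, dy, dz], "yaw": yaw}, ...]. A call has 1 to 20 rows; each row shifts and turns the commanded pose from where the row before left it; what a row does not reach is not made up. The controller multiplies each number of a shift by 120 mm and each number of a turn by 45 degrees. A row lasts 1/12 s, in which the tool goes at most 41.7 mm and 7.16 degrees, less where a joint would pass 70% of its speed; a pose out of reach is approached as far as the arm can. A call with a number of a shift or a turn outside -1 to 1 is refused whole. A call with a gripper value outside its range is refused whole. The fingers move at their own pace and stop on an object; "squeeze" is the grip in N (left out, the last holds). Time passes only in rows, so rows that do not move let the fingers close. It gives the time, the measured TCP pose, the force, the opening and the grip force at its end, in the units of the state.
- robot.get_obs(): the state, without advancing time (a new reading comes with each control period).
- vision.get_image(name): name is "scene" or "top"; returns a dict with "pixels" (384x512x3 uint8, red, green, blue), "fx", "fy", "cx", "cy" (pixels), "position" and "orientation" of the camera in the world. Camera axes: x right, y up, looking along -z (the intrinsics and any distortion apply to the point x, -y, -z); pixel columns grow to the right and rows downward; lengths in m; the calibration is good to about 2 mm. A picture is of the moment at which its call begins. There is no depth.
- robot.job_done(): hands the job in; it is judged then, once.
The state is a dict: "time": time; "qpos": joint angles; "joint_vel": joint speeds; "joint_efforts": joint torques, N m; "ee_pos": TCP position; "ee_rot": TCP orientation; "wrist_force": force on the tool from outside, world axes, zero at the start; "moment": the same for the moment, N m; "opening": finger opening in m; "gripper_force": force on a finger pad.
Only numpy, scipy, OpenCV 4.12 (cv2) and the standard library are available. Lean on these libraries where they do the work, as an engineer would, in place of code of your own. Each camera call takes 0.05 s, during which the arm holds its last target. There are 200 camera calls.

## Working session

There is one attempt and no reset: what is moved stays moved. The work goes in short steps, Python scripts to look and compute and a tool call to move; the robot and the scene stay as the last step left them, time stands still between calls to the robot, and variables do not carry over. Pictures are saved under pics/ and viewed, at most 10 in all, crops included, and the job is handed in when it is done.

Besides the shell and the picture viewer there is one more tool, called by a JSON object that holds its "api" and its "payload". arm_command: Moves the arm, as the interface text tells. Its arguments: {"type":"object","properties":{"deltas":{"type":"array","items":{"type":"object","properties":{"fingers":{"type":"number"},"slide":{"type":"array","items":{"type":"number","minimum":-1,"maximum":1}},"yaw":{"type":"number","minimum":-1,"maximum":1}}}},"squeeze":{"type":"number"}},"required":["deltas"]}

```bash
mkdir -p pics; ls
python3 - <<'E'
from station import robot, vision
import cv2
for n in("top","scene"):
    im=vision.get_image(n)
    cv2.imwrite(f"pics/{n}0.png",cv2.resize(im["pixels"][:,:,::-1],(800,600)))
    print(n,{k:v for k,v in im.items() if k!="pixels"})
print(robot.get_obs())
E
```

```text
pics
top {'fx': 443.23519165060594, 'fy': 443.23519165060594, 'cx': 259.54065689949664, 'cy': 189.33586613788546, 'position': array([0.51189321, 0.06686165, 1.05900957]), 'orientation': array([-0.70485678, -0.0422785 ,  0.03307958,  0.70731548])}
scene {'fx': 346.451964494632, 'fy': 346.451964494632, 'cx': 254.33869966719547, 'cy': 190.5433752892884, 'position': array([ 1.03949616, -0.14171669,  0.56605858]), 'orientation': array([0.78994308, 0.31144881, 0.18826006, 0.49350554])}
{'time': 0.1, 'qpos': array([-1.33460806e+00,  4.91480775e-01,  1.55937874e+00, -3.44377961e-05,
        1.09168322e+00, -1.05612418e-01]), 'joint_vel': array([ 0.00053776, -0.00066678, -0.00314586, -0.00134975, -0.00121417,
        0.00074603]), 'joint_efforts': array([ 2.80526954e-03, -6.19447660e+01, -2.62025946e+01, -1.52412126e-04,
        2.88617477e-03, -2.69159943e-05]), 'ee_pos': array([ 0.20945191, -0.58865647,  0.23080103]), 'ee_rot': array([-4.73035237e-04,  9.85430583e-01,  1.70077454e-01, -4.62364085e-05]), 'wrist_force': array([-0.46488255, -0.87673387,  0.38753477]), 'moment': array([ 0.00355807, -0.06649103, -0.02479954]), 'gripper_force': 0.0, 'opening': 0.08554353086317279}
```

View pics/top0.png

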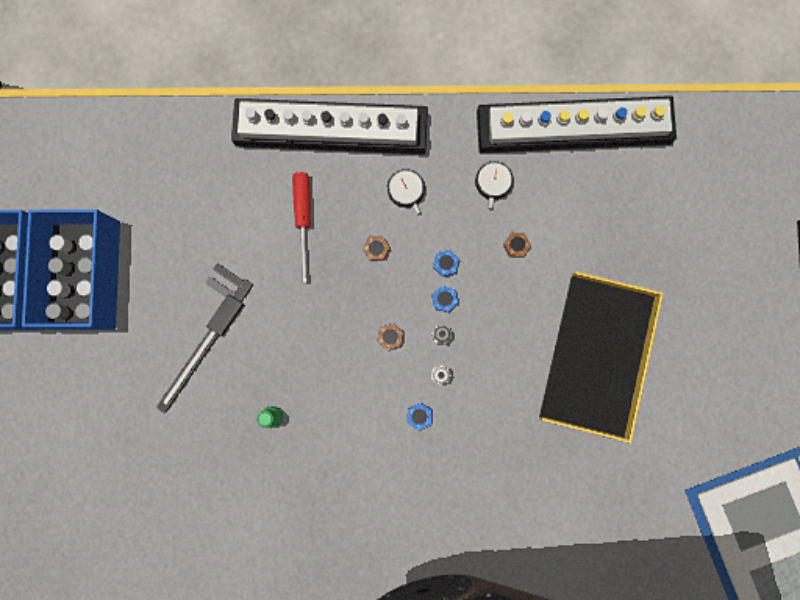

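View pics/scene0.png

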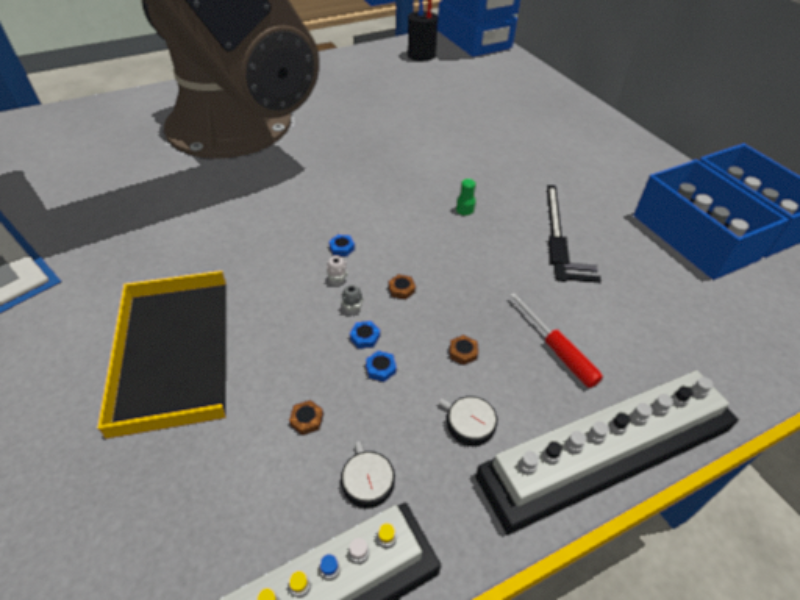

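The top view (800x600) shows blue nuts at (446,263), (445,298) and (419,416). Glands stand at (442,335) and (442,375), brown nuts at (376,248), (517,244) and (390,336). The tray is centred near (600,357), with its mouth to the left.

```bash
cat > h.py <<'E'
from station import robot, vision
import cv2, numpy as np
from scipy.spatial.transform import Rotation as R
def ray(im,uv,z):
    w,x,y,zz=im["orientation"]; M=R.from_quat([x,y,zz,w]).as_matrix()
    d=M@np.array([(uv[0]-im["cx"])/im["fx"],-(uv[1]-im["cy"])/im["fy"],-1])
    p=im["position"]; return (p+d*(z-p[2])/d[2])[:2]
def blobs(im,lo,hi,z,amin=40,amax=5000,close=0):
    m=cv2.inRange(cv2.cvtColor(im["pixels"],cv2.COLOR_RGB2HSV),lo,hi)
    if close: m=cv2.morphologyEx(m,cv2.MORPH_CLOSE,np.ones((close,close)))
    out=[]
    for c in cv2.findContours(m,cv2.RETR_EXTERNAL,cv2.CHAIN_APPROX_NONE)[0]:
        if amin<cv2.contourArea(c)<amax:
            (u,v),r=cv2.minEnclosingCircle(c); M=cv2.moments(c)
            out.append((np.round(ray(im,(M["m10"]/M["m00"],M["m01"]/M["m00"]),z),4),cv2.contourArea(c),c))
    return out
def nuts(im): return [b for b in blobs(im,(100,120,60),(125,255,255),0.010,60,450) ]
E
python3 - <<'E'
from h import *
im=vision.get_image("top")
for p,a,c in nuts(im):
    q=cv2.approxPolyDP(c,2,True)
    h=[ray(im,v[0],.014) for v in c]
    an=[np.degrees(np.arctan2(*(x-p)[::-1]))for x in h]; r=[np.hypot(*(x-p)) for x in h]
    ph=np.angle(sum(rr**8*np.exp(6j*np.radians(t)) for rr,t in zip(r,an)))/6
    print("blue",p,a,"corner phase deg",round(np.degrees(ph)),"rmax",max(r))
for p,a,c in blobs(im,(3,90,50),(18,255,255),0.010,60,450): print("brown",p,a)
for uv in((442,335),(442,375)): print("gland top",ray(im,np.array(uv)*.64,.04))
print("gauges",[ray(im,np.array(uv)*.64,.018) for uv in((406,188),(494,180))])
# tray floor
m=cv2.inRange(im["pixels"],(0,0,0),(50,50,50)); 
for c in cv2.findContours(m,cv2.RETR_EXTERNAL,cv2.CHAIN_APPROX_NONE)[0]:
    if cv2.contourArea(c)>3000:
        b=cv2.boxPoints(cv2.minAreaRect(c)); print("dark",cv2.contourArea(c),(b/.64).round(),[ray(im,v,0).round(4) for v in b])
for uv in((574,273),(661,293),(630,441),(541,418)): print("walltop",uv,ray(im,np.array(uv)*.64,.026).round(4))
E
```

```text
blue [0.4439 0.0607] 179.0 corner phase deg -2 rmax 0.019823504324397043
blue [0.6203 0.0212] 174.5 corner phase deg 12 rmax 0.020053096354361966
blue [0.6751 0.0191] 170.5 corner phase deg -15 rmax 0.020394860213039705
brown [0.5629 0.1045] 174.5
brown [0.6988 0.126 ] 162.0
brown [ 0.7035 -0.0901] 170.5
gland top [0.56286492 0.02653554]
gland top [0.5044455  0.02702503]
gauges [array([0.79008055, 0.07908668]), array([ 0.80180234, -0.05619291])]
dark 4872.0 [[539. 417.]
 [571. 276.]
 [655. 295.]
 [623. 436.]] [array([ 0.4411, -0.1197]), array([ 0.6554, -0.1744]), array([ 0.625 , -0.3019]), array([ 0.4123, -0.2449])]
walltop (574, 273) [ 0.6559 -0.1728]
walltop (661, 293) [ 0.6251 -0.3014]
walltop (630, 441) [ 0.4078 -0.2473]
walltop (541, 418) [ 0.4412 -0.1183]
```

Plan: nut B (0.620,0.021) goes first, then C (0.675,0.019), then A (0.444,0.061). Each is pushed in a straight line into the tray, with the fingers shut and the broad face square to the push.

{"api": "arm_command", "payload": {"deltas": [{"fingers": -1, "slide": [0.177, 0.272, 0], "yaw": 0.06}, {"fingers": -1, "slide": [0.177, 0.272, 0], "yaw": 0.06}, {"fingers": -1, "slide": [0.177, 0.272, 0], "yaw": 0.06}, {"fingers": -1, "slide": [0.177, 0.272, 0], "yaw": 0.06}, {"fingers": -1, "slide": [0.177, 0.272, 0], "yaw": 0.06}, {"fingers": -1, "slide": [0.177, 0.272, 0], "yaw": 0.06}, {"fingers": -1, "slide": [0.177, 0.272, 0], "yaw": 0.06}, {"fingers": -1, "slide": [0.177, 0.272, 0], "yaw": 0.06}, {"fingers": -1, "slide": [0.177, 0.272, 0], "yaw": 0.06}, {"fingers": -1, "slide": [0.177, 0.272, 0], "yaw": 0.06}, {"fingers": -1, "slide": [0.177, 0.272, 0], "yaw": 0.06}, {"fingers": -1, "slide": [0.177, 0.272, 0], "yaw": 0.06}, {"fingers": -1, "slide": [0.177, 0.272, 0], "yaw": 0.06}, {"fingers": -1, "slide": [0.177, 0.272, 0], "yaw": 0.06}, {"fingers": -1, "slide": [0.177, 0.272, 0], "yaw": 0.06}, {"fingers": -1, "slide": [0.177, 0.272, 0], "yaw": 0.06}, {"fingers": -1, "slide": [0.177, 0.272, 0], "yaw": 0.06}, {"fingers": -1, "slide": [0.177, 0.272, 0], "yaw": 0.06}, {"fingers": -1, "slide": [0.177, 0.272, 0], "yaw": 0.06}, {"fingers": -1, "slide": [0.177, 0.272, 0], "yaw": 0.06}]}}

```text
time: 1.82
ee_pos: [0.6349, 0.0659, 0.2311]
ee_rot: [-0.0, 0.8, 0.6, -0.0]
wrist_force: [0.1, -1.8, 0.5]
opening: -0.0005
gripper_force: 0.0
```

{"api": "arm_command", "payload": {"deltas": [{"fingers": -1, "slide": [0, 0, -0.24], "yaw": 0}, {"fingers": -1, "slide": [0, 0, -0.24], "yaw": 0}, {"fingers": -1, "slide": [0, 0, -0.24], "yaw": 0}, {"fingers": -1, "slide": [0, 0, -0.24], "yaw": 0}, {"fingers": -1, "slide": [0, 0, -0.24], "yaw": 0}, {"fingers": -1, "slide": [0, 0, -0.24], "yaw": 0}, {"fingers": -1, "slide": [0, 0, -0.24], "yaw": 0}, {"fingers": -1, "slide": [0, 0, -0.09], "yaw": 0}, {"fingers": -1, "slide": [0, 0, -0.1], "yaw": 0}, {"fingers": -1, "slide": [0, 0, 0], "yaw": 0}]}}

```text
time: 2.65
ee_pos: [0.6337, 0.0639, 0.0054]
ee_rot: [-0.001, 0.801, 0.599, -0.001]
wrist_force: [0.0, -0.3, -0.8]
opening: -0.0001
gripper_force: 0.0
```

Run:
```python
from h import *
im=vision.get_image("scene")
cv2.imwrite("pics/s1.png",cv2.resize(im["pixels"][100:320,120:400,::-1],(760,600)))
print(robot.get_obs()["ee_pos"])
```

```text
[0.63432505 0.06393417 0.00679406]
```

View pics/s1.png

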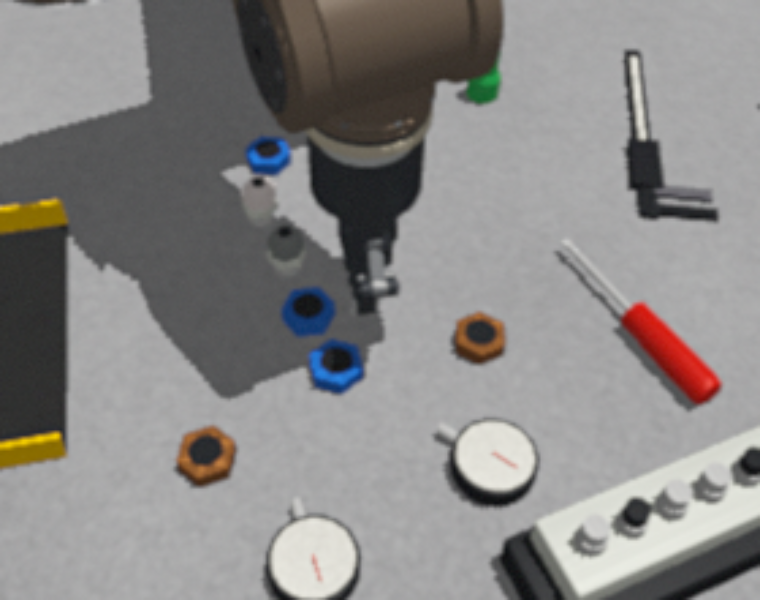

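The crop shows the shut fingertips at (367,305), down on the bench behind nut B at (308,312) with a clear gap. Now the first part of the push.

{"api": "arm_command", "payload": {"deltas": [{"fingers": -1, "slide": [-0.0186, -0.06, 0], "yaw": 0}, {"fingers": -1, "slide": [-0.0186, -0.06, 0], "yaw": 0}, {"fingers": -1, "slide": [-0.0186, -0.06, 0], "yaw": 0}, {"fingers": -1, "slide": [-0.0186, -0.06, 0], "yaw": 0}, {"fingers": -1, "slide": [-0.0186, -0.06, 0], "yaw": 0}, {"fingers": -1, "slide": [-0.0186, -0.06, 0], "yaw": 0}, {"fingers": -1, "slide": [-0.0186, -0.06, 0], "yaw": 0}, {"fingers": -1, "slide": [-0.0186, -0.06, 0], "yaw": 0}, {"fingers": -1, "slide": [-0.0186, -0.06, 0], "yaw": 0}, {"fingers": -1, "slide": [-0.0186, -0.06, 0], "yaw": 0}, {"fingers": -1, "slide": [-0.0186, -0.06, 0], "yaw": 0}, {"fingers": -1, "slide": [-0.0186, -0.06, 0], "yaw": 0}]}}

```text
time: 3.7
ee_pos: [0.6073, -0.0231, 0.0069]
ee_rot: [0.0, 0.801, 0.599, 0.0]
wrist_force: [0.0, 0.6, 0.3]
opening: 0.0
gripper_force: 0.1
```

```bash
cat > n.py <<'E'
from h import *
im=vision.get_image("scene"); 
for p,a,c in blobs(im,(100,120,40),(125,255,255),0.010,40,600): print("scene nut",p,a)
im=vision.get_image("top")
for p,a,c in blobs(im,(100,120,40),(125,255,255),0.010,40,450): print("top nut",p,a)
o=robot.get_obs();print(o["ee_pos"],o["wrist_force"],o["time"])
E
python3 n.py
```

```text
scene nut [ 0.8654 -0.1238] 91.0
scene nut [0.9755 0.2411] 409.0
scene nut [0.6759 0.0194] 255.5
scene nut [ 0.5974 -0.0545] 248.0
scene nut [ 0.2935 -0.3685] 284.5
scene nut [-0.357   0.5588] 181.5
[ 0.60721048 -0.02356457  0.00688744] [-0.00364527  1.14872728  0.21949285] 3.8
```

{"api": "arm_command", "payload": {"deltas": [{"fingers": -1, "slide": [-0.022, -0.07, 0], "yaw": 0}, {"fingers": -1, "slide": [-0.022, -0.07, 0], "yaw": 0}, {"fingers": -1, "slide": [-0.022, -0.07, 0], "yaw": 0}, {"fingers": -1, "slide": [-0.022, -0.07, 0], "yaw": 0}, {"fingers": -1, "slide": [-0.022, -0.07, 0], "yaw": 0}, {"fingers": -1, "slide": [-0.022, -0.07, 0], "yaw": 0}, {"fingers": -1, "slide": [-0.022, -0.07, 0], "yaw": 0}, {"fingers": -1, "slide": [-0.022, -0.07, 0], "yaw": 0}, {"fingers": -1, "slide": [-0.022, -0.07, 0], "yaw": 0}, {"fingers": -1, "slide": [-0.022, -0.07, 0], "yaw": 0}]}}

```text
time: 4.63
ee_pos: [0.5808, -0.1073, 0.0069]
ee_rot: [0.0, 0.801, 0.599, 0.0]
wrist_force: [-1.3, 0.9, 0.1]
opening: 0.0
gripper_force: 0.1
```

```bash
python3 n.py
```

```text
scene nut [ 0.8653 -0.1238] 92.0
scene nut [0.9755 0.2411] 409.0
scene nut [0.676  0.0195] 253.5
scene nut [ 0.5742 -0.1425] 178.0
scene nut [0.4451 0.0612] 147.5
scene nut [ 0.2933 -0.3685] 285.5
scene nut [-0.3557  0.5583] 185.0
top nut [ 0.3692 -0.4364] 207.5
top nut [0.675  0.0191] 171.5
[ 0.58078931 -0.10777418  0.00691661] [ 0.94444964 -0.22312652  1.12160994] 4.7333
```

{"api": "arm_command", "payload": {"deltas": [{"fingers": -1, "slide": [-0.022, -0.07, 0], "yaw": 0}, {"fingers": -1, "slide": [-0.022, -0.07, 0], "yaw": 0}, {"fingers": -1, "slide": [-0.022, -0.07, 0], "yaw": 0}, {"fingers": -1, "slide": [-0.022, -0.07, 0], "yaw": 0}, {"fingers": -1, "slide": [-0.022, -0.07, 0], "yaw": 0}, {"fingers": -1, "slide": [-0.022, -0.07, 0], "yaw": 0}, {"fingers": -1, "slide": [-0.022, -0.07, 0], "yaw": 0}, {"fingers": -1, "slide": [-0.022, -0.07, 0], "yaw": 0}, {"fingers": -1, "slide": [-0.022, -0.07, 0], "yaw": 0}, {"fingers": -1, "slide": [-0.015, -0.05, 0], "yaw": 0}, {"fingers": -1, "slide": [-0.006, -0.02, 0], "yaw": 0}, {"fingers": -1, "slide": [0, 0, 0], "yaw": 0}, {"fingers": -1, "slide": [0.05, 0.15, 0], "yaw": 0}, {"fingers": -1, "slide": [0.05, 0.15, 0], "yaw": 0}, {"fingers": -1, "slide": [0, 0, 0.25], "yaw": 0}, {"fingers": -1, "slide": [0, 0, 0.3], "yaw": 0}, {"fingers": -1, "slide": [0, 0, 0.3], "yaw": 0}]}}

```text
time: 6.15
ee_pos: [0.5665, -0.1534, 0.1095]
ee_rot: [-0.001, 0.8, 0.599, -0.001]
wrist_force: [-0.1, -0.1, 0.5]
opening: 0.0
gripper_force: 0.0
```

```bash
python3 n.py
```

```text
scene nut [ 0.8654 -0.1238] 91.0
scene nut [0.9754 0.2413] 411.0
scene nut [0.6759 0.0194] 255.5
scene nut [ 0.538  -0.2184] 339.0
scene nut [0.4451 0.0612] 147.5
scene nut [ 0.2924 -0.3687] 289.5
scene nut [-0.2729 -0.4006] 49.5
scene nut [-0.3558  0.5584] 183.5
top nut [ 0.375  -0.4529] 158.5
top nut [0.4439 0.0607] 179.0
top nut [0.6749 0.0191] 172.5
[ 0.56901958 -0.15462328  0.11402161] [ 0.36732392  0.37403003 -0.41709174] 6.25
```

{"api": "arm_command", "payload": {"deltas": [{"fingers": -1, "slide": [0.125, 0.228, 0], "yaw": 0}, {"fingers": -1, "slide": [0.125, 0.228, 0], "yaw": 0}, {"fingers": -1, "slide": [0.125, 0.228, 0], "yaw": 0}, {"fingers": -1, "slide": [0.125, 0.228, 0], "yaw": 0}, {"fingers": -1, "slide": [0.125, 0.228, 0], "yaw": 0}, {"fingers": -1, "slide": [0.125, 0.228, 0], "yaw": 0}, {"fingers": -1, "slide": [0.125, 0.228, 0], "yaw": 0}, {"fingers": -1, "slide": [0.125, 0.228, 0], "yaw": 0}, {"fingers": -1, "slide": [0, 0, 0], "yaw": 0}, {"fingers": -1, "slide": [0, 0, -0.2], "yaw": 0}, {"fingers": -1, "slide": [0, 0, -0.2], "yaw": 0}, {"fingers": -1, "slide": [0, 0, -0.2], "yaw": 0}, {"fingers": -1, "slide": [0, 0, -0.2], "yaw": 0}, {"fingers": -1, "slide": [0, 0, -0.09], "yaw": 0}, {"fingers": -1, "slide": [0, 0, 0], "yaw": 0}, {"fingers": -1, "slide": [0, 0, 0], "yaw": 0}]}}

```text
time: 7.58
ee_pos: [0.6867, 0.0645, 0.002]
ee_rot: [-0.0, 0.801, 0.599, -0.0]
wrist_force: [0.1, 1.3, 0.6]
opening: -0.0003
gripper_force: 0.0
```

{"api": "arm_command", "payload": {"deltas": [{"fingers": -1, "slide": [0.013, 0, 0.03], "yaw": 0}, {"fingers": -1, "slide": [-0.021, -0.07, 0], "yaw": 0}, {"fingers": -1, "slide": [-0.021, -0.07, 0], "yaw": 0}, {"fingers": -1, "slide": [-0.021, -0.07, 0], "yaw": 0}, {"fingers": -1, "slide": [-0.021, -0.07, 0], "yaw": 0}, {"fingers": -1, "slide": [-0.021, -0.07, 0], "yaw": 0}, {"fingers": -1, "slide": [-0.021, -0.07, 0], "yaw": 0}, {"fingers": -1, "slide": [-0.021, -0.07, 0], "yaw": 0}, {"fingers": -1, "slide": [-0.021, -0.07, 0], "yaw": 0}, {"fingers": -1, "slide": [-0.021, -0.07, 0], "yaw": 0}, {"fingers": -1, "slide": [-0.021, -0.07, 0], "yaw": 0}, {"fingers": -1, "slide": [-0.021, -0.07, 0], "yaw": 0}, {"fingers": -1, "slide": [-0.021, -0.07, 0], "yaw": 0}, {"fingers": -1, "slide": [-0.021, -0.07, 0], "yaw": 0}]}}

```text
time: 8.75
ee_pos: [0.6554, -0.0456, 0.0057]
ee_rot: [0.0, 0.801, 0.599, 0.0]
wrist_force: [-0.6, -0.3, 0.4]
opening: -0.0002
gripper_force: 0.1
```

```bash
python3 n.py
```

```text
scene nut [ 0.8654 -0.1238] 91.0
scene nut [0.9755 0.2411] 410.0
scene nut [ 0.6505 -0.0771] 167.0
scene nut [ 0.5372 -0.2186] 328.5
scene nut [ 0.2935 -0.3686] 283.5
scene nut [-0.3561  0.5585] 184.5
top nut [ 0.5382 -0.2295] 60.0
[ 0.65530308 -0.04617278  0.00571412] [ 0.09561764 -0.40389725 -0.37551642] 8.85
```

Run:
```python
from h import *
im=vision.get_image("scene")
cv2.imwrite("pics/s2.png",cv2.resize(im["pixels"][140:300,50:263,::-1],(798,600)))
```

```text
(no output)
```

View pics/s2.png

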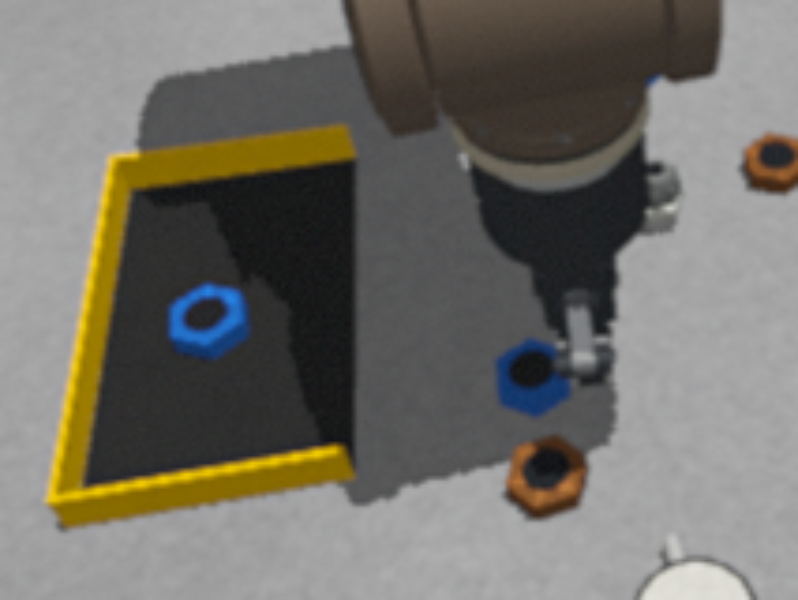

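The crop shows nut B whole inside the tray at (208,320). Nut C is at (533,377), just ahead of the fingertips, and clear of the brown nut at (546,476).

Run:
```python
from h import *
im=vision.get_image("scene")
for uv in((533,377),(529,370),(208,320)):
  for z in (.007,.014): print(uv,z,ray(im,(50+uv[0]*213/798,140+uv[1]*160/600),z))
```

```text
(533, 377) 0.007 [ 0.64537741 -0.07506022]
(533, 377) 0.014 [ 0.65031219 -0.07589483]
(529, 370) 0.007 [ 0.64034284 -0.07547332]
(529, 370) 0.014 [ 0.64534066 -0.07630276]
(208, 320) 0.007 [ 0.53533022 -0.21861907]
(208, 320) 0.014 [ 0.54164291 -0.21765618]
```

{"api": "arm_command", "payload": {"deltas": [{"fingers": -1, "slide": [-0.021, -0.07, 0], "yaw": 0}, {"fingers": -1, "slide": [-0.021, -0.07, 0], "yaw": 0}, {"fingers": -1, "slide": [-0.021, -0.07, 0], "yaw": 0}, {"fingers": -1, "slide": [-0.021, -0.07, 0], "yaw": 0}, {"fingers": -1, "slide": [-0.021, -0.07, 0], "yaw": 0}, {"fingers": -1, "slide": [-0.021, -0.07, 0], "yaw": 0}, {"fingers": -1, "slide": [-0.021, -0.07, 0], "yaw": 0}, {"fingers": -1, "slide": [-0.021, -0.07, 0], "yaw": 0}, {"fingers": -1, "slide": [-0.021, -0.07, 0], "yaw": 0}, {"fingers": -1, "slide": [-0.021, -0.07, 0], "yaw": 0}]}}

```text
time: 9.78
ee_pos: [0.6302, -0.1297, 0.0057]
ee_rot: [0.0, 0.801, 0.599, 0.0]
wrist_force: [-0.9, -0.4, 0.0]
opening: -0.0002
gripper_force: 0.1
```

```bash
python3 n.py
```

```text
scene nut [ 0.8654 -0.1238] 91.0
scene nut [0.9755 0.2411] 409.0
scene nut [ 0.6256 -0.1639] 182.0
scene nut [ 0.538  -0.2185] 336.0
scene nut [0.4451 0.0612] 147.5
scene nut [ 0.2928 -0.3687] 283.5
scene nut [-0.3558  0.5584] 185.0
top nut [ 0.3832 -0.4752] 85.0
[ 0.63009892 -0.13019839  0.00573883] [ 0.42602347 -0.17670558  0.52306064] 9.8833
```

{"api": "arm_command", "payload": {"deltas": [{"fingers": -1, "slide": [-0.021, -0.07, 0], "yaw": 0}, {"fingers": -1, "slide": [-0.021, -0.07, 0], "yaw": 0}, {"fingers": -1, "slide": [-0.021, -0.07, 0], "yaw": 0}, {"fingers": -1, "slide": [-0.021, -0.07, 0], "yaw": 0}, {"fingers": -1, "slide": [-0.021, -0.07, 0], "yaw": 0}, {"fingers": -1, "slide": [-0.021, -0.07, 0], "yaw": 0}, {"fingers": -1, "slide": [-0.021, -0.07, 0], "yaw": 0}, {"fingers": -1, "slide": [-0.021, -0.07, 0], "yaw": 0}, {"fingers": -1, "slide": [-0.015, -0.05, 0], "yaw": 0}, {"fingers": -1, "slide": [-0.006, -0.02, 0], "yaw": 0}, {"fingers": -1, "slide": [0, 0, 0], "yaw": 0}, {"fingers": -1, "slide": [0.05, 0.15, 0], "yaw": 0}, {"fingers": -1, "slide": [0.05, 0.15, 0], "yaw": 0}, {"fingers": -1, "slide": [0, 0, 0.25], "yaw": 0}, {"fingers": -1, "slide": [0, 0, 0.3], "yaw": 0}, {"fingers": -1, "slide": [0, 0, 0.3], "yaw": 0}, {"fingers": -1, "slide": [0, 0, 0], "yaw": 0}]}}

```text
time: 11.3
ee_pos: [0.6224, -0.1686, 0.1144]
ee_rot: [0.004, 0.801, 0.599, 0.003]
wrist_force: [-0.0, -0.4, 0.6]
opening: 0.0
gripper_force: 0.0
```

```bash
python3 n.py
```

```text
scene nut [ 0.8654 -0.1238] 91.0
scene nut [0.9755 0.2411] 409.0
scene nut [ 0.5991 -0.2338] 395.5
scene nut [ 0.5379 -0.2185] 336.0
scene nut [0.445  0.0611] 149.5
scene nut [ 0.2922 -0.3685] 289.5
scene nut [-0.3571  0.5589] 183.5
top nut [ 0.3817 -0.4715] 97.5
top nut [0.4439 0.0607] 179.0
[ 0.62031888 -0.16810257  0.10917922] [ 0.31123762 -0.24501371 -0.99542778] 11.4
```

{"api": "arm_command", "payload": {"deltas": [{"fingers": -1, "slide": [-0.128, 0.191, 0], "yaw": 0.049}, {"fingers": -1, "slide": [-0.128, 0.191, 0], "yaw": 0.049}, {"fingers": -1, "slide": [-0.128, 0.191, 0], "yaw": 0.049}, {"fingers": -1, "slide": [-0.128, 0.191, 0], "yaw": 0.049}, {"fingers": -1, "slide": [-0.128, 0.191, 0], "yaw": 0.049}, {"fingers": -1, "slide": [-0.128, 0.191, 0], "yaw": 0.049}, {"fingers": -1, "slide": [-0.128, 0.191, 0], "yaw": 0.049}, {"fingers": -1, "slide": [-0.128, 0.191, 0], "yaw": 0.049}, {"fingers": -1, "slide": [-0.128, 0.191, 0], "yaw": 0.049}, {"fingers": -1, "slide": [-0.128, 0.191, 0], "yaw": 0.049}, {"fingers": -1, "slide": [-0.128, 0.191, 0], "yaw": 0.049}, {"fingers": -1, "slide": [-0.128, 0.191, 0], "yaw": 0.049}, {"fingers": -1, "slide": [0, 0, 0], "yaw": 0}, {"fingers": -1, "slide": [0, 0, -0.2], "yaw": 0}, {"fingers": -1, "slide": [0, 0, -0.2], "yaw": 0}, {"fingers": -1, "slide": [0, 0, -0.2], "yaw": 0}, {"fingers": -1, "slide": [0, 0, -0.17], "yaw": 0}, {"fingers": -1, "slide": [0, 0, -0.06], "yaw": 0}, {"fingers": -1, "slide": [0, 0, 0], "yaw": 0}]}}

```text
time: 12.98
ee_pos: [0.4345, 0.1064, 0.0062]
ee_rot: [-0.001, 0.643, 0.766, -0.002]
wrist_force: [0.4, 0.6, -0.0]
opening: 0.0004
gripper_force: 0.0
```

Run:
```python
from h import *
im=vision.get_image("scene")
cv2.imwrite("pics/s3.png",cv2.resize(im["pixels"][110:300,50:303,::-1],(798,600)))
o=robot.get_obs();print(o["ee_pos"],o["ee_rot"])
```

```text
[0.43497845 0.10644247 0.00739536] [-0.00087342  0.64262358  0.76618103 -0.00089193]
```

View pics/s3.png

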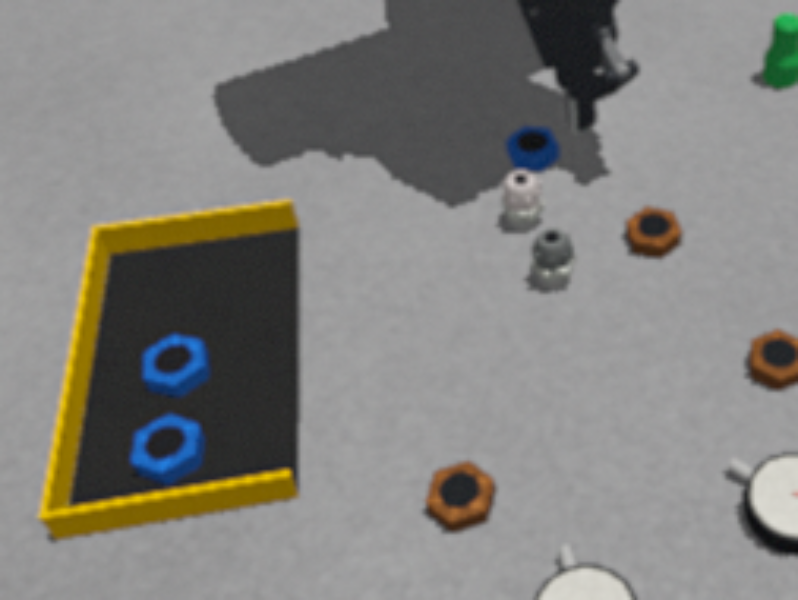

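The crop shows nuts B and C whole inside the tray at (175,364) and (167,447). The fingertip at (587,120) stands behind nut A at (532,147), and both glands are upright. Now pushing A.

{"api": "arm_command", "payload": {"deltas": [{"fingers": -1, "slide": [0.01, 0, 0], "yaw": 0}, {"fingers": -1, "slide": [0.011, -0.07, 0], "yaw": 0}, {"fingers": -1, "slide": [0.011, -0.07, 0], "yaw": 0}, {"fingers": -1, "slide": [0.011, -0.07, 0], "yaw": 0}, {"fingers": -1, "slide": [0.011, -0.07, 0], "yaw": 0}, {"fingers": -1, "slide": [0.011, -0.07, 0], "yaw": 0}, {"fingers": -1, "slide": [0.011, -0.07, 0], "yaw": 0}, {"fingers": -1, "slide": [0.011, -0.07, 0], "yaw": 0}, {"fingers": -1, "slide": [0.011, -0.07, 0], "yaw": 0}, {"fingers": -1, "slide": [0.011, -0.07, 0], "yaw": 0}, {"fingers": -1, "slide": [0.011, -0.07, 0], "yaw": 0}, {"fingers": -1, "slide": [0.011, -0.07, 0], "yaw": 0}, {"fingers": -1, "slide": [0.011, -0.07, 0], "yaw": 0}, {"fingers": -1, "slide": [0.011, -0.07, 0], "yaw": 0}]}}

```text
time: 14.2
ee_pos: [0.4539, -0.0034, 0.0081]
ee_rot: [0.0, 0.642, 0.766, 0.0]
wrist_force: [-0.5, 0.3, -0.2]
opening: 0.0001
gripper_force: 0.1
```

```bash
python3 n.py
```

```text
scene nut [ 0.8653 -0.1238] 92.0
scene nut [0.9755 0.241 ] 410.0
scene nut [ 0.5984 -0.2339] 391.0
scene nut [ 0.5373 -0.2186] 331.5
scene nut [ 0.4641 -0.0328] 184.0
scene nut [ 0.2924 -0.3687] 289.0
scene nut [-0.3564  0.5586] 184.5
top nut [ 0.5363 -0.2198] 213.0
top nut [ 0.5978 -0.2347] 206.0
[ 0.45411999 -0.003653    0.0081022 ] [ 0.77938073 -0.99711976 -0.32685967] 14.3
```

{"api": "arm_command", "payload": {"deltas": [{"fingers": -1, "slide": [0.013, -0.07, 0], "yaw": 0}, {"fingers": -1, "slide": [0.013, -0.07, 0], "yaw": 0}, {"fingers": -1, "slide": [0.013, -0.07, 0], "yaw": 0}, {"fingers": -1, "slide": [0.013, -0.07, 0], "yaw": 0}, {"fingers": -1, "slide": [0.013, -0.07, 0], "yaw": 0}, {"fingers": -1, "slide": [0.013, -0.07, 0], "yaw": 0}, {"fingers": -1, "slide": [0.013, -0.07, 0], "yaw": 0}, {"fingers": -1, "slide": [0.013, -0.07, 0], "yaw": 0}]}}

```text
time: 14.97
ee_pos: [0.4664, -0.0706, 0.0081]
ee_rot: [0.0, 0.643, 0.766, 0.0]
wrist_force: [0.0, 0.4, 0.3]
opening: 0.0002
gripper_force: 0.1
```

```bash
python3 n.py
python3 - <<'E'
from h import *
im=vision.get_image("scene")
cv2.imwrite("pics/s4.png",cv2.resize(im["pixels"][110:300,50:303,::-1],(798,600)))
E
```

```text
scene nut [ 0.8653 -0.1238] 92.0
scene nut [0.9754 0.2412] 411.0
scene nut [ 0.5983 -0.234 ] 389.0
scene nut [ 0.5373 -0.2187] 329.5
scene nut [ 0.4768 -0.1001] 209.0
scene nut [ 0.2922 -0.3686] 292.5
scene nut [-0.3561  0.5584] 184.5
top nut [ 0.5363 -0.2198] 213.0
top nut [ 0.5977 -0.2348] 209.0
[ 0.46668777 -0.07098212  0.00812679] [0.35673706 0.1311021  0.06797075] 15.0667
```

View pics/s4.png

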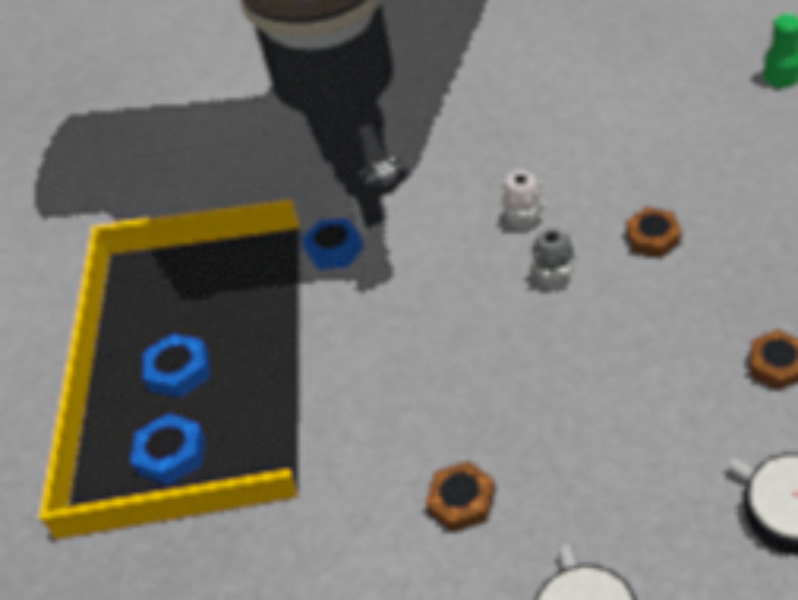

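Nut A at (333,243) in the crop is just outside the mouth, clear of the near wall's end at (297,205). I'll finish almost straight along -y.

{"api": "arm_command", "payload": {"deltas": [{"fingers": -1, "slide": [0.007, -0.07, 0], "yaw": 0}, {"fingers": -1, "slide": [0.007, -0.07, 0], "yaw": 0}, {"fingers": -1, "slide": [0.007, -0.07, 0], "yaw": 0}, {"fingers": -1, "slide": [0.007, -0.07, 0], "yaw": 0}, {"fingers": -1, "slide": [0.007, -0.07, 0], "yaw": 0}, {"fingers": -1, "slide": [0.007, -0.07, 0], "yaw": 0}, {"fingers": -1, "slide": [0.007, -0.07, 0], "yaw": 0}, {"fingers": -1, "slide": [0.007, -0.07, 0], "yaw": 0}, {"fingers": -1, "slide": [0.007, -0.07, 0], "yaw": 0}, {"fingers": -1, "slide": [0.007, -0.07, 0], "yaw": 0}, {"fingers": -1, "slide": [0.005, -0.05, 0], "yaw": 0}, {"fingers": -1, "slide": [0, -0.03, 0], "yaw": 0}, {"fingers": -1, "slide": [0, 0, 0], "yaw": 0}, {"fingers": -1, "slide": [-0.02, 0.15, 0], "yaw": 0}, {"fingers": -1, "slide": [-0.02, 0.15, 0], "yaw": 0}, {"fingers": -1, "slide": [0, 0, 0.25], "yaw": 0}, {"fingers": -1, "slide": [0, 0, 0.3], "yaw": 0}, {"fingers": -1, "slide": [0, 0, 0.3], "yaw": 0}, {"fingers": -1, "slide": [0, 0, 0.3], "yaw": 0}, {"fingers": -1, "slide": [0, 0, 0], "yaw": 0}]}}

```text
time: 16.78
ee_pos: [0.4724, -0.1276, 0.1518]
ee_rot: [0.004, 0.642, 0.767, 0.001]
wrist_force: [0.0, 0.2, 1.2]
opening: -0.0
gripper_force: 0.0
```

```bash
cat >> n.py <<'E'
cv2.imwrite("pics/t5.png",cv2.resize(im["pixels"][100:320,200:460,::-1],(709,600)))
im=vision.get_image("scene")
cv2.imwrite("pics/s5.png",cv2.resize(im["pixels"][110:300,50:303,::-1],(798,600)))
E
python3 n.py
```

```text
scene nut [ 0.8654 -0.1238] 91.0
scene nut [0.9755 0.2411] 410.0
scene nut [ 0.5985 -0.2339] 390.0
scene nut [ 0.5373 -0.2186] 330.5
scene nut [ 0.4866 -0.1936] 292.0
scene nut [ 0.2918 -0.3686] 294.0
scene nut [-0.3564  0.5586] 184.5
top nut [ 0.2182 -0.3786] 169.0
top nut [ 0.3715 -0.4431] 190.5
top nut [ 0.546  -0.2249] 55.5
top nut [ 0.5978 -0.2347] 208.0
[ 0.47073031 -0.12713347  0.14727859] [ 1.22444801 -0.25167282 -0.81066271] 16.8833
```

View pics/s5.png

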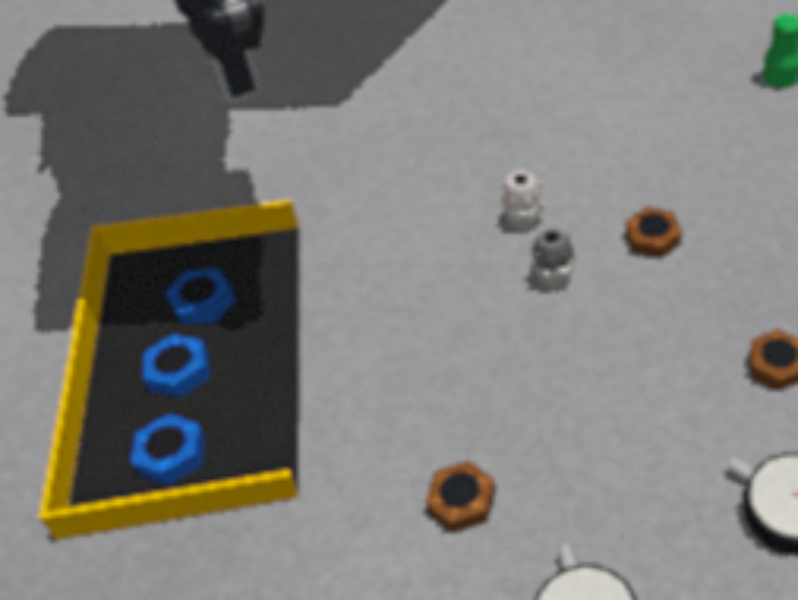

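The crop shows all three blue nuts flat and wholly inside the tray, at (201,296), (175,364) and (167,447). The glands and brown nuts stand where they were, and the gripper is up and touching nothing.

```bash
python3 -c "
from station import robot
print(robot.job_done())"
```

```text
the job is handed in; nothing more can be done
None
```

All three blue nuts were pushed into the tray and lie flat and wholly inside it. The glands and other items in view had not moved, and the job was handed in at about 17 s of the 72 s limit.

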